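# Load the analyser's cuvette-ring spindles

### The arm

A 6-joint arm with a two-finger parallel gripper is mounted at the origin on the work surface. World frame = base frame: x ahead of the robot, y to its left, z up, the work surface at z = 0. Lengths are in m, angles in rad, forces in N, time in s.
With the tool pointing down it reaches from about 0.375 to 0.975 m from the base axis. Payload 3.8 kg.
Tool frame: the origin (TCP) lies midway between the tips of the shut fingers; the grasp point (between the pads) lies 19 mm behind it; z points along the fingers, y is the line along which they close (so a half turn about z gives the same grasp; the last joint's range is limited). The gripper opens to 85 mm and grips with 20 to 120 N. Pads are 22 mm wide; open, the fingers measure 114 mm over their backs; the gripper's body (76 mm by 85 mm) begins 54 mm behind the grasp point. The pads swing forward as they close: fully open they stand 13 mm farther back than shut.
Start: joints at [-1.325, 0.264, 1.604, -0, 1.274, -0.037], TCP at [0.188, -0.648, 0.231] pointing down, gripper open.
Joint ranges: [-2.63, 2.63], [-0.94, 2.18], [0.31, 2.57], [-1.31, 4.45], [0, 2.66], [-2.55, 2.55]. Speed limits (rad/s): [2.57, 2.57, 3.14, 3.14, 3.14, 3.14].

### API

Orientations are given as a rotation vector (axis times angle).
In Python, from workcell import status, read_camera, workorder, masks_of gives the robot as it stands.
- The arm moves only by the tool drive_tool, never from a script. Its argument "rows" is a list of rows, each a list of 7 numbers: the turn, a rotation vector about the tool's x, y, z in degrees, then the shift along the tool's x, y, z in m, then the opening, from 0 (shut) to 1 (fully open). In form: [[ax, ay, az, tx, ty, tz, claw], ...]. A call has 1 to 8 rows; each row shifts and turns the commanded pose from where the row before left it, along the tool's axes as they then stand; what a row does not reach is not made up. A row lasts 1/12 s, in which the tool goes at most 41.7 mm and 7.16 degrees, less where a joint would pass 70% of its speed; a pose out of reach is approached as far as the arm can. A call is refused whole if a number of a shift passes 0.0417 or a number of a turn 7.16, either way. A call with a gripper value outside its range is refused whole. The fingers move at their own pace and stop on an object; "force" is the grip in N (left out, the last holds). Time passes only in rows, so rows that do not move let the fingers close. It gives the time, the measured TCP pose, the force, the opening and the grip force at its end, in the units of the state.
- status.read_state(): the state, without advancing time (a new reading comes with each control period).
- read_camera(name): name is "side" or "top" or "wrist"; returns a dict with "color" (420x560x3 uint8, red, green, blue), "intrinsics" (3x3 intrinsics, pixels), "world_from_camera" (4x4, takes a point from camera to world coordinates); the wrist camera has in their place "mount" (4x4, takes a point from camera to tool coordinates, whose origin is the TCP and whose axes are the flange's). Camera axes: x right, y up, looking along -z (the intrinsics and any distortion apply to the point x, -y, -z); pixel columns grow to the right and rows downward; lengths in m; the calibration is good to about 2 mm. A picture is of the moment at which its call begins: read the wrist's pose just before it. There is no depth.
- workorder.finish_job(): hands the job in; it is judged then, once.
Trained networks look in a picture, given as the dict that the camera call returned (one of the last four; its "shot" number tells which), for a name from the list of things; names that differ only in an ending like _2 or _b are one class to them, and where a whole thing is asked for, a point or a joint stands for the part that bears it (a point fixed in the world has none). Each returns a list of dicts, best first, with "score" (0 to 1); they miss things now and then, are a little off and sometimes report something else, mostly with a low value. They report only what shows in the picture. A call takes as long as a camera call. They do not tell look-alikes from the thing itself.
- masks_of(picture, name): "mask" (420x560 bool, what is visible of it) and "bbox" ([left, top, right, bottom] in pixels, round what is visible of it).
The state is a dict: "time": time; "q": joint angles; "joint_vel": joint speeds; "joint_torque": joint torques, N m; "tool_pos": TCP position; "tcp_rot": TCP orientation; "wrist_force": force on the tool from outside, world axes, zero at the start; "torque": the same for the moment, N m; "width": opening from 0.0 (shut) to 1.0 (fully open); "grip_force": force on a finger pad.
Only numpy, scipy, OpenCV 4.12 (cv2) and the standard library are available. Lean on these libraries where they do the work, as an engineer would, in place of code of your own. Each camera call takes 0.05 s, during which the arm holds its last target. There are 200 camera calls.

### The job

Load the two cuvette-ring spindles: put the white ring on the spindle with the blue foot and the yellow ring on top of it, and put the red ring on the spindle with the green foot. Then lock each stack by pressing the cap of the foot's colour onto the spindle's tip, straight down, until it is fully home and holds by itself. Do not knock over or push aside the specimen pot and the amber reagent bottle, and leave everything released and standing still.

Things in the scene. Friction and masses are not known exactly. Their poses are not given: they have to be found in the camera images.
- white_ring: white cuvette ring, a short thick tube with a flat top and underside, 58 mm outer diameter, hole 25 mm, 18 mm high, 60 g; twelve black dots on its top. Lies flat on the bench. Origin at the centre of its underside, z up; yaw is of no account
- yellow_ring: yellow cuvette ring, a short thick tube with a flat top and underside, 58 mm outer diameter, hole 25 mm, 18 mm high, 60 g; twelve black dots on its top. Lies flat on the bench. Origin at the centre of its underside, z up; yaw is of no account
- red_ring: red cuvette ring, a short thick tube with a flat top and underside, 58 mm outer diameter, hole 25 mm, 18 mm high, 60 g; twelve black dots on its top. Lies flat on the bench. Origin at the centre of its underside, z up; yaw is of no account
- blue_cap: blue push-on cap, mouth down: skirt 34 mm in diameter, 25 mm high, then a round grip 26 mm in diameter up to 50 mm; 60 g. Bore 16 mm wide, 22 mm deep. Origin: centre of the mouth, z up, any yaw. Unpressed it perches over 8 mm high on the spindle's sprung pads; held upright and pushed down with 8 to 15 N it slides home, roof on the spindle's tip, and pad friction holds it
- green_cap: green push-on cap, mouth down: skirt 34 mm in diameter, 25 mm high, then a round grip 26 mm in diameter up to 50 mm; 60 g. Bore 16 mm wide, 22 mm deep. Origin: centre of the mouth, z up, any yaw. Unpressed it perches over 8 mm high on the spindle's sprung pads; held upright and pushed down with 8 to 15 N it slides home, roof on the spindle's tip, and pad friction holds it
- blue_spindle: fixed upright steel spindle on a round blue foot 72 mm in diameter, 10 mm high. Origin: centre of the foot's underside, z up. Post 16 mm in diameter with room for two stacked rings, then a 22 mm nose with tapered tip and four sprung brass pads, 18 mm across, tapering towards the tip; tip 70 mm above the origin. A cap fully home has its mouth 48 mm above the origin, 2 mm clear of the ring below
- green_spindle: fixed upright steel spindle on a round green foot 72 mm in diameter, 10 mm high. Origin: centre of the foot's underside, z up. Post 16 mm in diameter with room for one ring, then a 22 mm nose with tapered tip and four sprung brass pads, 18 mm across, tapering towards the tip; tip 52 mm above the origin. A cap fully home has its mouth 30 mm above the origin, 2 mm clear of the ring below
- specimen_pot: bystander: small white pot with a grey lid, 48 mm in diameter, 58 mm high, loose; origin at the centre of its underside. To be left standing where it is
- reagent_bottle: bystander: small amber bottle with a black cap, 38 mm in diameter, 66 mm high, loose; origin at the centre of its underside. To be left standing where it is
Mind the look-alikes: they are no part of the job. There is more than one size of the yellow_ring; the job needs the largest.

How it is judged:
At the end, for the whole second after the job is handed in: White ring on the blue foot, yellow ring on it, red ring on the green foot (round the spindle, heights within 3 mm); each foot's cap pressed home on its spindle (within 3 mm of home height, 4 mm of centre); none tilted over 0.15 rad; all released and at rest (horizontal distance between each of white_ring, yellow_ring and blue_spindle below 0.008 m and z of white_ring in the frame of blue_spindle between 0.007 and 0.013 m and angle between each of white_ring, yellow_ring, red_ring, blue_cap, green_cap's own z axis and vertical below 0.15 rad and linear speed of each of white_ring, yellow_ring, red_ring, blue_cap, green_cap below 0.02 m/s and angular speed of each of white_ring, yellow_ring, red_ring, blue_cap, green_cap below 0.3 rad/s and z of yellow_ring in the frame of blue_spindle between 0.025 and 0.031 m and horizontal distance between red_ring and green_spindle below 0.008 m and z of red_ring in the frame of green_spindle between 0.007 and 0.013 m and horizontal distance between blue_cap and blue_spindle below 0.004 m and z of blue_cap in the frame of blue_spindle between 0.045 and 0.051 m and horizontal distance between green_cap and green_spindle below 0.004 m and z of green_cap in the frame of green_spindle between 0.027 and 0.033 m); the robot touches nothing.
It fails at once if the specimen pot is knocked over or pushed more than 25 mm (angle between specimen_pot's own z axis and vertical above 0.35 rad or distance of specimen_pot from where it was at the start of the episode above 0.025 m).
It fails at once if the reagent bottle is knocked over or pushed more than 25 mm (angle between reagent_bottle's own z axis and vertical above 0.35 rad or distance of reagent_bottle from where it was at the start of the episode above 0.025 m).
It also fails if it takes over 115 s, if anything falls off the work surface, if the arm or the gripper's body presses on something with over 40 N, if the wrist force passes 120 N, or if a joint passes its speed limit or range.

## Working session

There is one attempt and no reset: what is moved stays moved. The work goes in short steps, Python scripts to look and compute and a tool call to move; the robot and the scene stay as the last step left them, time stands still between calls to the robot, and variables do not carry over. Pictures are saved under pics/ and viewed, at most 14 in all, crops included, and the job is handed in when it is done.

Besides the shell and the picture viewer there is one more tool, called as a command line: name --pt "numbers of a row" for each row, then --argument value for the rest. drive_tool: Moves the arm, as the interface text tells. Its arguments: {"type":"object","properties":{"rows":{"type":"array"},"force":{"type":"number"}},"required":["rows"]}

```bash
ls; mkdir -p pics
python3 - <<'E'
from workcell import status, read_camera, workorder, masks_of
import cv2,numpy as np
print(status.read_state())
for n in ("top","side"):
    p=read_camera(n); cv2.imwrite(f"pics/{n}0.png",p["color"][:,:,::-1]); print(n,p["intrinsics"].tolist(),np.round(p["world_from_camera"],4).tolist(),[k for k in p])
    for o in "white_ring yellow_ring red_ring blue_cap green_cap blue_spindle green_spindle specimen_pot reagent_bottle".split():
        print(o,[(round(m["score"],2),m["bbox"]) for m in masks_of(p,o)])
E
```

```text
pics
{'time': 0.0, 'q': array([-1.32493001e+00,  2.64779272e-01,  1.60540046e+00, -2.14257230e-05,
        1.27369878e+00, -3.68611660e-02]), 'joint_vel': array([ 1.23284527e-03, -9.49090054e-04,  2.38337342e-04,  3.86060718e-06,
        6.37019924e-04,  5.30448901e-04]), 'joint_torque': array([-2.90035765e-03, -5.15117240e+01, -3.67313576e+01, -5.05934568e-04,
        1.29573929e-02,  4.94125743e-06]), 'tool_pos': array([ 0.18814382, -0.64747336,  0.22993014]), 'tcp_rot': array([-3.10800454e+00, -4.42319389e-01,  4.06247102e-04]), 'wrist_force': array([ 0.83325382, -0.36557539, -0.12750718]), 'torque': array([-0.02190237,  0.03148276, -0.00927178]), 'grip_force': 0.0, 'width': 0.9968489699786762}
top [[448.88888417939165, 0.0, 289.03917179515713], [0.0, 448.88888417939165, 207.2718475045351], [0.0, 0.0, 1.0]] [[-0.0085, 0.9975, -0.07, 0.5021], [-0.9998, -0.0096, -0.0157, -0.0201], [-0.0163, 0.0699, 0.9974, 0.8374], [0.0, 0.0, 0.0, 1.0]] ['color', 'intrinsics', 'world_from_camera', 'shot']
white_ring [(0.56, [220.7, 265.9, 254.3, 296.6]), (0.23, [324.7, 248.4, 358.2, 283.8])]
yellow_
[... 749 characters left out ...]
camera', 'shot']
white_ring [(0.65, [307.9, 245.1, 337.8, 264.8]), (0.27, [214.9, 242.2, 248.7, 282.6])]
yellow_ring [(0.73, [343.8, 219.1, 360.6, 236.1]), (0.63, [295.5, 221.0, 315.9, 234.9]), (0.6, [305.4, 199.0, 331.3, 219.0])]
red_ring [(0.56, [310.0, 298.9, 345.5, 330.4])]
blue_cap [(0.65, [331.2, 168.2, 346.1, 186.8]), (0.45, [214.7, 241.7, 250.0, 282.9])]
green_cap [(0.55, [245.5, 204.9, 259.7, 226.4])]
blue_spindle [(0.96, [213.8, 238.3, 252.4, 281.2])]
green_spindle [(0.77, [260.7, 175.1, 281.9, 194.3]), (0.22, [331.2, 167.0, 345.1, 188.6])]
specimen_pot [(0.91, [201.9, 182.1, 222.1, 206.3])]
reagent_bottle [(0.59, [173.7, 215.5, 193.4, 243.8]), (0.19, [261.1, 176.7, 278.8, 195.0])]
```

View pics/top0.png

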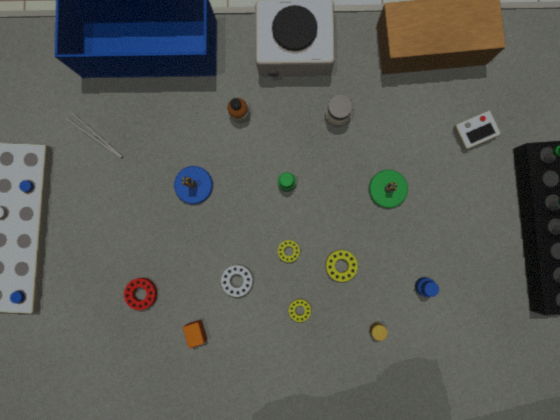

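```bash
cat > h.py <<'E'
from workcell import status, read_camera, masks_of
import cv2,numpy as np
from scipy.spatial.transform import Rotation as R
def project(p,W,P):
    T=p["world_from_camera"] if W is None else W
    K=p["intrinsics"]; c=(np.atleast_2d(P)-T[:3,3])@T[:3,:3]
    c=c*[1,-1,-1]; return (c@K.T)[:,:2]/c[:,2:]
def back(p,uv,z,W=None):
    T=p["world_from_camera"] if W is None else W
    d=np.linalg.inv(p["intrinsics"])@[uv[0],uv[1],1]; d=T[:3,:3]@(d*[1,-1,-1])
    return T[:3,3]+d*(z-T[2,3])/d[2]
def wristW(p,s):
    T=np.eye(4);T[:3,:3]=R.from_rotvec(s["tcp_rot"]).as_matrix();T[:3,3]=s["tool_pos"]
    return T@p["mount"]
def sil(parts,xy,n=48):
    a=np.linspace(0,2*np.pi,n)
    return np.concatenate([np.c_[xy[0]+r*np.cos(a),xy[1]+r*np.sin(a),0*a+z] for r,z in parts])
PARTS=dict(ring=[(.029,0),(.029,.018)],cap=[(.017,0),(.017,.025),(.013,.025),(.013,.05)],
 spindle_b=[(.036,0),(.036,.01)],pot=[(.024,0),(.024,.058)],bottle=[(.019,0),(.019,.05),(.012,.066)])
def fit(p,bbox,parts,W=None,z0=0,zero=None):
    "find xy so that projected silhouette bbox matches"
    from scipy.optimize import least_squares
    parts=[(r,z+z0) for r,z in parts]
    x0=back(p,((bbox[0]+bbox[2])/2,(bbox[1]+bbox[3])/2),z0+.01,W)[:2]
    def f(x):
        u=project(p,W,sil(parts,x)); return np.r_[u.min(0),u.max(0)]-bbox
    s=least_squares(f,x0); return s.x,np.round(s.fun,1)
E
python3 - <<'E'
from h import *
p=read_camera("top"); q=read_camera("side")
P=dict(PARTS); 
sp=lambda t:[(.036,0),(.036,.01),(.006,t)]
for o,k in [("white_ring","ring"),("yellow_ring","ring"),("red_ring","ring"),("blue_cap","cap"),("green_cap","cap"),("blue_spindle",sp(.07)),("green_spindle",sp(.052)),("specimen_pot","pot"),("reagent_bottle","bottle")]:
    for pic,n in((p,"top"),(q,"side")):
        for m in masks_of(pic,o)[:3]:
            b=np.array(m["bbox"]); x,r=fit(pic,b,P[k] if isinstance(k,str) else k)
            print(o,n,round(m["score"],2),x.round(4),r)
E
```

```text
white_ring top 0.73 [0.4244 0.0897] [-0.9 -2.   0.9  1.9]
white_ring top 0.6 [ 0.6043 -0.0051] [-5.2 -6.3  5.2  6.4]
yellow_ring top 0.8 [ 0.4756 -0.0052] [-5.3 -4.5  5.3  4.4]
yellow_ring top 0.8 [ 0.3684 -0.0271] [-4.8 -5.1  4.8  4.9]
yellow_ring top 0.72 [ 0.4537 -0.1028] [-2.8  0.3  2.8 -0.3]
yellow_ring side 0.8 [ 0.4551 -0.0969] [-1.1  0.7  1.1 -0.7]
yellow_ring side 0.68 [ 0.3707 -0.0266] [-3.  -2.3  2.9  1.7]
yellow_ring side 0.52 [ 0.484  -0.0117] [-5.2 -4.6  5.1  3.6]
red_ring top 0.74 [0.404  0.2642] [ 0.7 -0.9 -0.7  0.9]
red_ring side 0.91 [0.4036 0.267 ] [ 0.8  0.3 -0.8 -0.2]
blue_cap top 0.58 [ 0.4147 -0.2536] [-1.3 -2.   1.2  2. ]
blue_cap top 0.52 [ 0.4546 -0.1042] [ 6.5  5.7 -6.3 -5.5]
blue_cap top 0.29 [0.3997 0.2648] [ 3.8  6.9 -4.  -6.6]
blue_cap side 0.67 [ 0.4145 -0.2495] [ 0.7  0.4 -0.7 -0.3]
blue_cap side 0.49 [0.7473 0.079 ] [ 1.7 -0.1 -1.7  0.2]
green_cap top 0.78 [ 0.6042 -0.0039] [-1.6  1.1  1.7 -1.2]
green_cap side 0.8 [ 0.6102 -0.0114] [ 0.1 -1.1 -0.1  1. ]
green_cap side 0.54 [ 0.415  -0.2439] [-0.5  0.9  0.5 -0.8]
blue_spindle top 0.8 [0.6005 0.1689] [-0.   0.6  0.  -0.6]
blue_spindle side 0.72 [0.6063 0.1727] [ 0.7  0.1 -0.7 -0. ]
green_spindle top 0.92 [ 0.5941 -0.192 ] [ 0.4  0.2 -0.4 -0.2]
green_spindle side 0.68 [ 0.6028 -0.1977] [-2.4 -3.1  2.4  2.4]
green_spindle side 0.4 [ 0.6139 -0.0196] [-7.5 -1.5  7.5  0.5]
specimen_pot top 0.96 [ 0.7349 -0.1005] [-2.3 -0.8  2.2  0.8]
specimen_pot side 0.91 [ 0.7272 -0.0921] [-0.3 -2.4  0.3  2. ]
specimen_pot side 0.6 [ 0.4542 -0.063 ] [-0.3 -5.5  0.3  4.8]
reagent_bottle top 0.85 [0.7387 0.0842] [-2.3 -1.3  2.4  1.4]
reagent_bottle side 0.92 [0.7428 0.0858] [-0.6 -1.1  0.6  0.9]
```

View pics/side0.png

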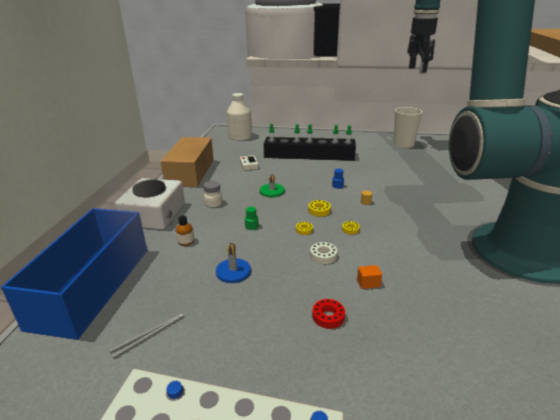

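drive_tool --pt "0 0 5.4 0 0 0 1" --pt "0 0 5.4 0 0 0 1" --pt "0 0 5.4 0 0 0 1" --pt "0 0 0 0.016 -0.034 0 1" --pt "0 0 0 0.016 -0.034 0 1" --pt "0 0 0 0.016 -0.034 0 1" --pt "0 0 0 0.016 -0.034 0 1" --pt "0 0 0 0.016 -0.034 0 1" --force 40

```text
time: 2.67
tool_pos: [0.2687, -0.4767, 0.2313]
tcp_rot: [3.142, -0.001, 0.0]
wrist_force: [0.7, -0.1, 0.5]
width: 0.999
grip_force: 0.0
```

drive_tool --pt "0 0 0 0.014 -0.034 0 1" --pt "0 0 0 0.014 -0.034 0 1" --pt "0 0 0 0.014 -0.034 0 1" --pt "0 0 0 0.014 -0.034 0 1" --pt "0 0 0 0.014 -0.034 0 1" --pt "0 0 0 0.014 -0.034 0 1" --pt "0 0 0 0.014 -0.034 0 1" --pt "0 0 0 0 0 0 1"

```text
time: 3.33
tool_pos: [0.3679, -0.235, 0.2315]
tcp_rot: [-3.139, -0.008, -0.003]
wrist_force: [-0.5, -0.4, 0.5]
width: 0.994
grip_force: 0.0
```

Run:
```python
from h import *
s=status.read_state();print(s)
p=read_camera("wrist"); print(np.round(p["mount"],4).tolist(),p["intrinsics"].tolist(),[k for k in p])
W=wristW(p,s);print(W.round(3))
cv2.imwrite("pics/w1.png",p["color"][:,:,::-1])
```

```text
{'time': 3.3333, 'q': array([-0.6279897 , -0.20224346,  2.08331663,  0.00327702,  1.26072598,
        0.93659315]), 'joint_vel': array([-0.07693289,  0.02398841, -0.02389563, -0.0758462 , -0.0235402 ,
       -0.10026546]), 'joint_torque': array([  1.36714026, -25.75650036, -36.83760166,   0.35748887,
         0.04829597,   0.71864096]), 'tool_pos': array([ 0.36793716, -0.23502553,  0.23145971]), 'tcp_rot': array([-3.13893951e+00, -8.18204730e-03, -2.62817375e-03]), 'wrist_force': array([-0.51509776, -0.41053061,  0.50077554]), 'torque': array([-0.0342344 ,  0.00478039,  0.01440996]), 'grip_force': 0.0, 'width': 0.9942297741620169}
[[0.0, 0.9496, 0.3136, 0.0806], [1.0, -0.0001, 0.0001, -0.0004], [0.0002, 0.3136, -0.9496, -0.1422], [0.0, 0.0, 0.0, 1.0]] [[312.8255750015978, 0.0, 277.47506613775573], [0.0, 312.8255750015978, 207.99116661659426], [0.0, 0.0, 1.0]] ['color', 'intrinsics', 'mount', 'shot']
[[ 0.005  0.95   0.312  0.448]
 [-1.     0.006 -0.001 -0.235]
 [-0.003 -0.312  0.95   0.374]
 [ 0.     0.     0.     1.   ]]
```

View pics/w1.png

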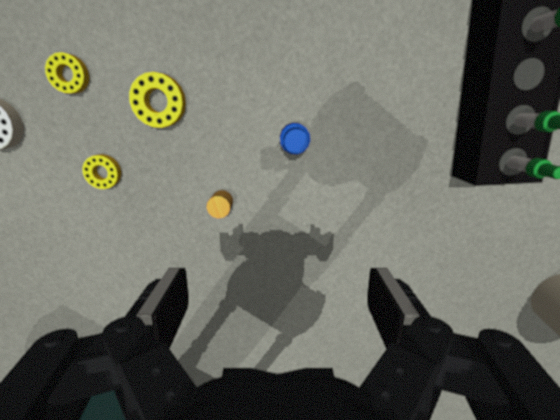

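drive_tool --pt "0 0 0 0.02 -0.034 0 1" --pt "0 0 0 0.02 -0.034 0 1" --pt "0 0 0 0.02 -0.034 0 1" --pt "0 0 0 0.02 -0.034 0 1" --pt "0 0 0 0.02 -0.034 0 1" --pt "0 0 0 0.02 -0.034 0 1" --pt "0 0 0 0 0 0 1" --pt "0 0 0 0 0 0 1"

```text
time: 4.05
tool_pos: [0.4871, -0.0355, 0.2312]
tcp_rot: [3.141, 0.005, -0.0]
wrist_force: [0.4, -0.0, 0.8]
width: 1.0
grip_force: 0.0
```

```bash
cat >> h.py <<'E'
sp=lambda t:[(.036,0),(.036,.01),(.004,t)]
OBJ=[("white_ring",PARTS["ring"]),("yellow_ring",PARTS["ring"]),("red_ring",PARTS["ring"]),("blue_cap",PARTS["cap"]),("green_cap",PARTS["cap"]),("blue_spindle",sp(.07)),("green_spindle",sp(.052)),("specimen_pot",PARTS["pot"]),("reagent_bottle",PARTS["bottle"])]
def survey(names=None,save=None,k=1):
    s=status.read_state(); p=read_camera("wrist"); W=wristW(p,s)
    if save: cv2.imwrite(f"pics/{save}.png",p["color"][:,:,::-1])
    for o,pt in OBJ:
        if names and o not in names: continue
        for m in masks_of(p,o)[:k]:
            ys,xs=np.nonzero(m["mask"]); b=np.array([xs.min(),ys.min(),xs.max()+1,ys.max()+1])
            x,r=fit(p,b,pt,W); x2,r2=fit(p,np.array(m["bbox"]),pt,W)
            print(o,round(m["score"],2),"mask",x.round(4),r,"bbox",x2.round(4),r2,np.round(m["bbox"],0))
    return s,p,W
E
python3 - <<'E'
from h import *
s,p,W=survey(save="w2",k=3);print(s["tool_pos"],s["tcp_rot"],s["time"])
E
```

```text
white_ring 0.69 mask [0.4277 0.0896] [-1.1 -0.8  1.1  0.9] bbox [0.4269 0.0917] [-0.3 -0.7  0.3  0.8] [150. 200. 200. 247.]
white_ring 0.18 mask [0.6048 0.1753] [ 9.   5.1 -9.5 -6.6] bbox [0.605  0.1746] [ 8.5  5.6 -9.1 -7.2] [ 39.  29. 122. 103.]
yellow_ring 0.84 mask [ 0.4532 -0.1012] [-1.  -0.3  1.   0.4] bbox [ 0.451  -0.1011] [-0.5 -0.1  0.4  0.2] [307. 181. 356. 230.]
yellow_ring 0.76 mask [ 0.374  -0.0254] [-7.2 -7.8  7.3  8.7] bbox [ 0.3727 -0.0241] [-7.8 -8.9  7.8  9.8] [254. 248. 283. 276.]
yellow_ring 0.57 mask [ 0.4806 -0.0061] [-7.3 -7.1  7.4  7.9] bbox [ 0.4831 -0.0063] [-8.  -6.9  8.1  7.7] [236. 161. 270. 197.]
red_ring 0.77 mask [0.4048 0.2672] [-0.7 -0.8  0.7  0.9] bbox [0.4047 0.2664] [-1.8  0.2  1.9 -0.1] [ 12. 215.  66. 263.]
blue_cap 0.97 mask [ 0.4143 -0.252 ] [-0.8 -0.7  0.7  0.7] bbox [ 0.413 -0.255] [-0.  -1.6  0.   1.5] [434. 221. 482. 257.]
green_cap 0.67 mask [ 0.6078 -0.0027] [ 0.3  0.3 -0.3 -0.4] bbox [ 0.6097 -0.0022] [-0.1  0.8  0.1 -1. ] [229.  41. 263.  82.]
blue_spindle 0.63 mask [0.6048 0.1727] [-0.2  0.1  0.3 -0.1] bbox [0.6067 0.1712] [-0.2  1.9  0.3 -2.3] [ 39.  25. 122. 103.]
green_spindle 0.73 mask [ 0.5937 -0.1899] [-0.2  0.5  0.2 -0.5] bbox [ 0.5961 -0.1912] [ 0.5 -0.5 -0.5  0.5] [386.  40. 457. 112.]
reagent_bottle 0.19 mask [0.6041 0.1624] [  5.6  11.9  -6.9 -15.4] bbox [0.6046 0.1623] [  5.5  13.2  -6.8 -17. ] [ 38.  27. 122. 104.]
[ 0.48713576 -0.03554648  0.23124688] [ 3.14099642e+00  5.31104906e-03 -4.03996302e-04] 4.05
```

View pics/w2.png

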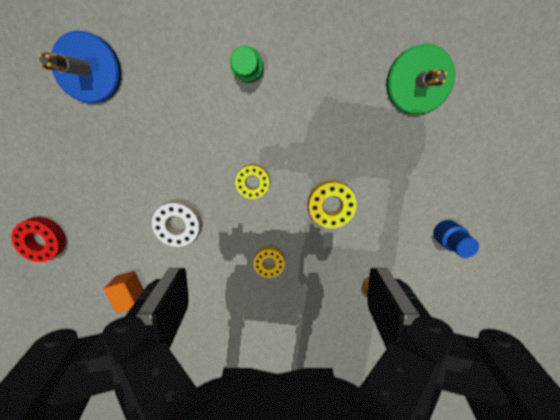

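drive_tool --pt "0 0 0 -0.0149 -0.0313 0.02 1" --pt "0 0 0 -0.0149 -0.0313 0.02 1" --pt "0 0 0 -0.0149 -0.0313 0.02 1" --pt "0 0 0 -0.0149 -0.0313 0.02 1" --pt "0 0 0 0 0 0.03 1" --pt "0 0 0 0 0 0.03 1" --pt "0 0 0 0 0 0 1"

```text
time: 5.13
tool_pos: [0.4214, 0.0888, 0.086]
tcp_rot: [3.14, 0.003, -0.016]
wrist_force: [-1.5, -0.3, -1.0]
width: 0.997
grip_force: 0.0
```

Run:
```python
from h import *
s,p,W=survey(["white_ring"],save="w3");print(s["tool_pos"],s["tcp_rot"],s["time"])
```

```text
white_ring 0.57 mask [0.4278 0.0899] [-0.2 -1.   0.2  1.1] bbox [0.428  0.0899] [ 0.1 -0.4 -0.1  0.5] [236. 168. 317. 249.]
[0.42135678 0.08883527 0.0860423 ] [ 3.13996642e+00  2.51057219e-03 -1.60985784e-02] 5.1333
```

drive_tool --pt "0 0 0 0.0015 0 0.03 1" --pt "0 0 0 0 0 0.03 1" --pt "0 0 0 0 0 0.02 1" --pt "0 0 0 0 0 0.012 1" --pt "0 0 0 0 0 0 1"

```text
time: 5.65
tool_pos: [0.4283, 0.0884, -0.0011]
tcp_rot: [3.141, -0.002, -0.002]
wrist_force: [0.0, -0.5, -0.3]
width: 1.0
grip_force: 0.0
```

drive_tool --pt "0 0 0 0 0 0 0.7" --pt "0 0 0 0 0 0 0.5" --pt "0 0 0 0 0 0 0.5" --pt "0 0 0 0 0 0 0.5" --pt "0 0 0 0 0 0 0.5"

```text
time: 6.07
tool_pos: [0.4308, 0.0891, 0.002]
tcp_rot: [-3.141, -0.0, -0.007]
wrist_force: [-1.9, -1.8, 6.9]
width: 0.656
grip_force: 41.3
```

drive_tool --pt "0 0 0 0 0 -0.015 0.5" --pt "0 0 0 0 0 -0.03 0.5" --pt "0 0 0 0 0 -0.035 0.5" --pt "0 0 0 0.03 -0.014 -0.035 0.5" --pt "0 0 0 0.03 -0.014 0 0.5" --pt "0 0 0 0.03 -0.014 0 0.5" --pt "0 0 0 0 0 0 0.5" --pt "0 0 0 0 0 0 0.5"

```text
time: 6.73
tool_pos: [0.5164, 0.1299, 0.1115]
tcp_rot: [-3.141, -0.001, -0.005]
wrist_force: [-0.8, -1.4, -1.9]
width: 0.661
grip_force: 43.1
```

```bash
cat >> h.py <<'E'
def held(p,s,name,parts):
    "fit of a held thing in tool coords: x,y,z of underside centre"
    from scipy.optimize import least_squares
    m=masks_of(p,name)[0]; ys,xs=np.nonzero(m["mask"]); b=np.array([xs.min(),ys.min(),xs.max()+1,ys.max()+1])
    W=p["mount"]
    def f(v):
        q=sil([(r,-(z)) for r,z in parts],v[:2]); q[:,2]+=v[2]
        u=project(p,W,q); return np.r_[u.min(0),u.max(0)]-b
    r=least_squares(f,[0,0,0.]); print("held",name,round(m["score"],2),b,"tool xyz",r.x.round(4),r.fun.round(1))
E
python3 - <<'E'
from h import *
s,p,W=survey(["blue_spindle","white_ring"],save="w4",k=2);print(s["tool_pos"],s["tcp_rot"],s["time"],s["width"])
held(p,s,"white_ring",PARTS["ring"])
E
```

```text
white_ring 0.94 mask [0.4491 0.1298] [ 26.5  24.  -26.4 -28.1] bbox [0.4488 0.1306] [ 26.4  23.7 -26.3 -27.8] [217. 223. 337. 342.]
blue_spindle 0.57 mask [0.6047 0.1719] [-0.4  0.2  0.4 -0.2] bbox [0.6048 0.171 ] [ 0.3  2.  -0.3 -2.4] [172.  37. 272. 146.]
[0.51642879 0.12985669 0.11147477] [-3.14098626e+00 -1.10054573e-03 -4.94035447e-03] 6.7333 0.6607282629654211
held white_ring 0.94 [218 222 338 342] tool xyz [-0.005  -0.0002  0.0057] [-0.5  0.5  0.5 -0.5]
```

View pics/w4.png

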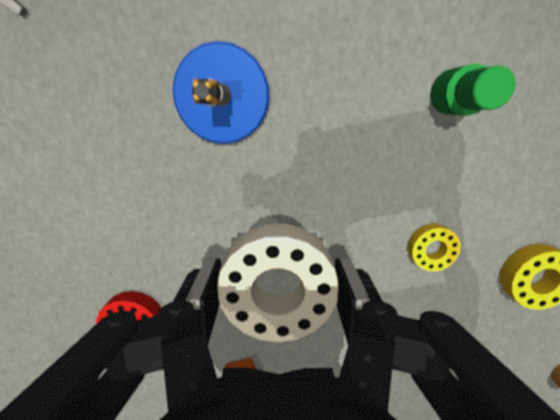

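```bash
cat >> h.py <<'E'
def dots(p,c,rad,white=True):
    "dark dot centroids in image around c within rad px"
    g=cv2.cvtColor(p["color"],cv2.COLOR_RGB2GRAY); 
    n,l,st,ce=cv2.connectedComponentsWithStats((g<60).astype(np.uint8))
    return np.array([ce[i] for i in range(1,n) if 15<st[i,4]<250 and np.hypot(*(ce[i]-c))<rad])
def dotpose(p,c,rad):
    d=dots(p,c,rad); print(len(d))
    from scipy.optimize import least_squares
    def f(v): # tool xy, z of top, tilt a(x),b(y), radius : residual of dots radius
        K=np.linalg.inv(p["intrinsics"]); M=p["mount"]
        n=np.array([v[3],v[4],1]); P0=np.array([v[0],v[1],v[2]])
        ray=(np.c_[d,np.ones(len(d))]@K.T*[1,-1,-1])@M[:3,:3].T
        t=((P0-M[:3,3])@n)/(ray@n); X=M[:3,3]+ray*t[:,None]-P0
        ang=np.sort(np.arctan2(X[:,1],X[:,0])); r=np.hypot(X[:,0],X[:,1])
        th=np.arctan2(X[:,1],X[:,0]); ph=np.angle(np.exp(12j*(th)).mean())/12
        dt=np.angle(np.exp(12j*(th-ph)))/12
        return np.r_[(r-v[5]),dt*v[5],(v[2]+.0155)*.02,(v[5]-.021)*.5,v[3]*1e-3,v[4]*1e-3]
    r=least_squares(f,[-.003,0,-.016,0,0,.021]); print("dots tool xyz_top tilt rad",r.x.round(4),"rms",np.sqrt((r.fun**2).mean()))
E
python3 - <<'E'
from h import *
s=status.read_state();p=read_camera("wrist");W=wristW(p,s)
dotpose(p,(278,287),62)
print(back(p,(208,91),.07,W),back(p,(220.5,92.5),.005,W))
print(project(p,W,[[.6047,.1719,.07],[.6047,.1719,.0]]))
E
```

```text
12
dots tool xyz_top tilt rad [-0.0012 -0.0004 -0.0184 -0.0021  0.0007  0.021 ] rms 4.325047491672434e-05
[0.60047147 0.16689547 0.07      ] [0.60189355 0.17124346 0.005     ]
[[198.17990779  82.64323812]
 [220.56135974  88.76342346]]
```

Run:
```python
from h import *
s=status.read_state();p=read_camera("wrist");W=wristW(p,s)
c=p["color"].astype(int); m=((c[...,2]-c[...,0]>60)&(c[...,2]>90)).astype(np.uint8)
m[:, 320:]=0; m[200:]=0
cs,_=cv2.findContours(m,0,cv2.CHAIN_APPROX_NONE); k=max(cs,key=cv2.contourArea); h=cv2.convexHull(k)
print(cv2.boundingRect(h),cv2.fitEllipse(h))
a=p["color"][25:160,150:300,::-1].copy()
a=cv2.resize(a,None,fx=4,fy=4,interpolation=cv2.INTER_CUBIC)
for P,col in (([.6047,.1719,.07],(0,0,255)),([.6047,.1719,.01],(0,255,0))):
    u=(project(p,W,[P])[0]-[150,25])*4; cv2.circle(a,(int(u[0]),int(u[1])),5,col,1)
for z in(0,.01):
  u=(project(p,W,sil([(.036,z)],(.6047,.1719)))-[150,25])*4; cv2.polylines(a,[u.astype(np.int32)],True,(255,255,0),1)
cv2.imwrite("pics/c1.png",a)
```

```text
(169, 33, 98, 105) ((217.48004150390625, 85.25611877441406), (96.32886505126953, 105.707763671875), 157.55136108398438)
```

View pics/c1.png

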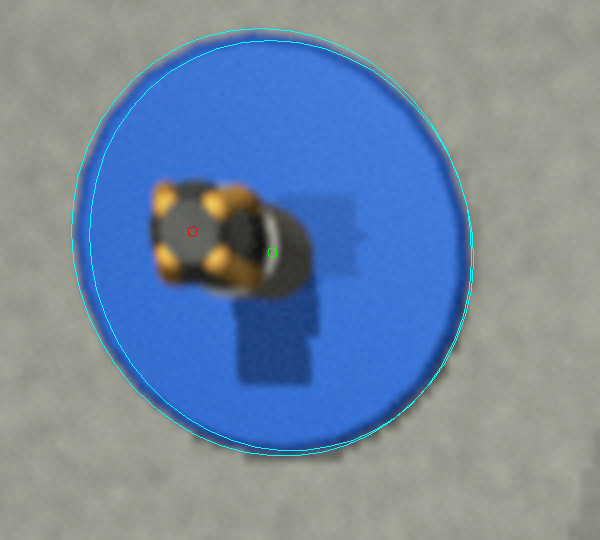

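drive_tool --pt "0 0 0 0.0295 -0.0133 0 0.5" --pt "0 0 0 0.0295 -0.0133 0 0.5" --pt "0 0 0 0.0295 -0.0133 0 0.5" --pt "0 0 0 0 0 0 0.5" --pt "0 0 0 0 0 0 0.5" --pt "0 0 0 0 0 0 0.5" --pt "0 0 0 0 0 0 0.5"

```text
time: 7.62
tool_pos: [0.6011, 0.1685, 0.1091]
tcp_rot: [3.141, -0.0, -0.003]
wrist_force: [-0.3, -0.5, -0.4]
width: 0.655
grip_force: 43.1
```

```bash
cat >> h.py <<'E'
def crop(p,W,box,name,pts,f=3):
    l,t,r,b=box; a=cv2.resize(p["color"][t:b,l:r,::-1],None,fx=f,fy=f,interpolation=cv2.INTER_CUBIC)
    for P in pts:
        u=(project(p,W,[P])[0]-[l,t])*f; cv2.circle(a,(int(u[0]),int(u[1])),4,(0,0,255),1)
    cv2.imwrite(f"pics/{name}.png",a)
E
python3 - <<'E'
from h import *
s=status.read_state();p=read_camera("wrist");W=wristW(p,s);print(s["tool_pos"],s["tcp_rot"],s["time"])
dotpose(p,(278,287),62)
crop(p,W,(180,160,380,360),"c2",[[.6047,.1720,.07]])
E
```

```text
[0.60111421 0.16845267 0.10910878] [ 3.14113902e+00 -2.67989104e-04 -2.68329628e-03] 7.6167
12
dots tool xyz_top tilt rad [-0.0012 -0.0004 -0.0184 -0.0009  0.0013  0.021 ] rms 5.2845545460110984e-05
```

View pics/c2.png

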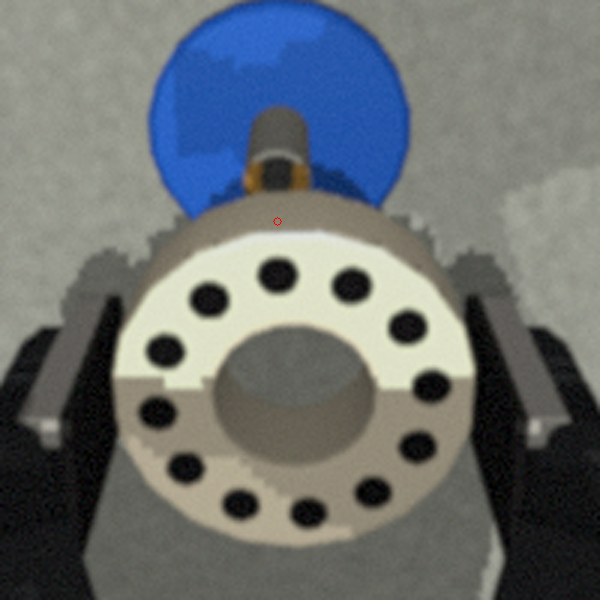

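drive_tool --pt "0 0 0 0.0056 -0.0031 0 0.5" --pt "0 0 0 0 0 0.01 0.5" --pt "0 0 0 0 0 0.01 0.5" --pt "0 0 0 0 0 0 0.5" --pt "0 0 0 0 0 0 0.5"

```text
time: 8.08
tool_pos: [0.6067, 0.1718, 0.0877]
tcp_rot: [3.141, 0.0, -0.005]
wrist_force: [0.0, 0.4, -0.9]
width: 0.656
grip_force: 43.1
```

Run:
```python
from h import *
s=status.read_state();p=read_camera("wrist");W=wristW(p,s);print(s["tool_pos"],s["tcp_rot"],s["time"])
crop(p,W,(180,160,380,360),"c3",[[.6047,.1720,.07]])
```

```text
[0.60667871 0.1717518  0.08765012] [ 3.14073962e+00  8.70374099e-05 -5.48566340e-03] 8.0833
```

View pics/c3.png

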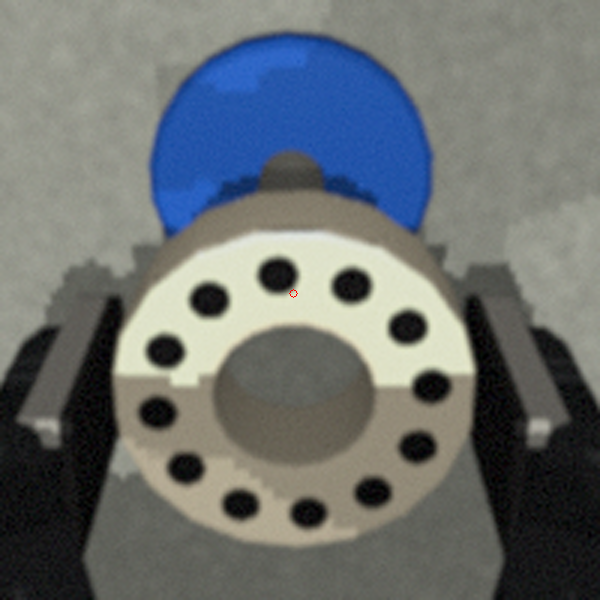

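drive_tool --pt "0 0 0 0 0 0.012 0.5" --pt "0 0 0 0 0 0.012 0.5" --pt "0 0 0 0 0 0.008 0.5" --pt "0 0 0 0 0 0 0.5"

```text
time: 8.47
tool_pos: [0.6058, 0.1716, 0.0541]
tcp_rot: [3.14, 0.0, -0.008]
wrist_force: [-0.4, 0.4, -1.7]
width: 0.658
grip_force: 43.1
```

Run:
```python
from h import *
s=status.read_state();p=read_camera("wrist");W=wristW(p,s);print(s["tool_pos"],s["wrist_force"])
dotpose(p,(278,287),62)
crop(p,W,(180,160,380,360),"c4",[[.6047,.1720,.07]])
```

```text
[0.60579761 0.17155939 0.05413417] [-0.41344138  0.40617015 -1.66375486]
12
dots tool xyz_top tilt rad [-0.0013 -0.0004 -0.0183 -0.0023  0.001   0.021 ] rms 4.097488875954564e-05
```

View pics/c4.png

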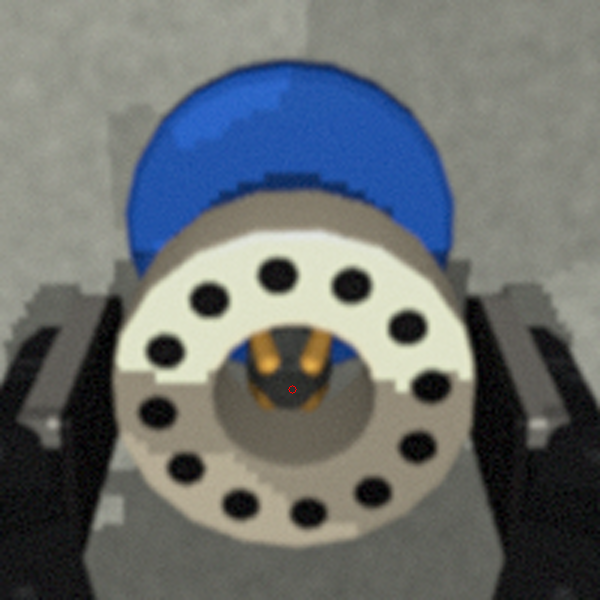

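drive_tool --pt "0 0 0 0 0 0.012 0.5" --pt "0 0 0 0 0 0.012 0.5" --pt "0 0 0 0 0 0.01 0.5" --pt "0 0 0 0 0 0.004 0.5" --pt "0 0 0 0 0 0 0.5" --pt "0 0 0 0 0 0 0.5"

```text
time: 9.02
tool_pos: [0.6078, 0.1721, 0.0188]
tcp_rot: [3.141, 0.0, -0.002]
wrist_force: [0.8, 0.3, 0.0]
width: 0.655
grip_force: 43.1
```

drive_tool --pt "0 0 0 0 0 0.003 0.5" --pt "0 0 0 0 0 0.003 0.5" --pt "0 0 0 0 0 0 0.5" --pt "0 0 0 0 0 0 0.5"

```text
time: 9.35
tool_pos: [0.6083, 0.1722, 0.0136]
tcp_rot: [-3.142, -0.0, -0.0]
wrist_force: [-0.1, 0.4, -0.5]
width: 0.663
grip_force: 43.1
```

drive_tool --pt "0 0 0 0 0 0.001 0.8" --pt "0 0 0 0 0 0 1" --pt "0 0 0 0 0 0 1" --pt "0 0 0 0 0 0 1" --pt "0 0 0 0 0 -0.02 1" --pt "0 0 0 0 0 -0.035 1" --pt "0 0 0 0 0 -0.035 1" --pt "0 0 0 0 0 -0.035 1"

```text
time: 10.02
tool_pos: [0.6077, 0.172, 0.1384]
tcp_rot: [3.141, 0.0, -0.002]
wrist_force: [0.2, 0.7, -0.1]
width: 0.998
grip_force: 0.0
```

drive_tool --pt "0 0 0 -0.0194 0.0342 0 1" --pt "0 0 0 -0.0194 0.0342 0 1" --pt "0 0 0 -0.0194 0.0342 0 1" --pt "0 0 0 -0.0194 0.0342 0 1" --pt "0 0 0 -0.0194 0.0342 0 1" --pt "0 0 0 -0.0194 0.0342 0 1" --pt "0 0 0 -0.0194 0.0342 0 1" --pt "0 0 0 -0.0194 0.0342 0 1"

```text
time: 10.68
tool_pos: [0.452, -0.1028, 0.1379]
tcp_rot: [3.141, 0.001, 0.001]
wrist_force: [1.6, -0.6, 0.0]
width: 1.0
grip_force: 0.0
```

drive_tool --pt "0 0 0 0 0 0 1" --pt "0 0 0 0 0 0 1" --pt "0 0 0 0 0 0 1" --pt "0 0 0 0 0 0 1" --pt "0 0 0 0 0 0 1"

```text
time: 11.1
tool_pos: [0.4538, -0.1004, 0.1377]
tcp_rot: [-3.141, -0.003, -0.001]
wrist_force: [0.8, -0.6, -1.0]
width: 0.994
grip_force: 0.0
```

Run:
```python
from h import *
s,p,W=survey(["yellow_ring","green_spindle","blue_cap","green_cap"],save="w5",k=3);print(s["tool_pos"],s["tcp_rot"],s["time"])
```

```text
yellow_ring 0.86 mask [ 0.4808 -0.0068] [-11.7 -10.8  12.6  12.6] bbox [ 0.4818 -0.0068] [-11.7 -10.7  12.5  12.5] [145. 144. 194. 190.]
yellow_ring 0.76 mask [ 0.3735 -0.0286] [-11.8  -8.9  12.5  10.5] bbox [ 0.3728 -0.0274] [-12.6  -9.7  13.4  11.4] [184. 256. 221. 297.]
yellow_ring 0.57 mask [ 0.4534 -0.1013] [-1.1 -0.5  1.   0.6] bbox [ 0.4506 -0.1016] [ 0.4  0.  -0.4 -0. ] [246. 168. 313. 236.]
blue_cap 0.85 mask [ 0.4141 -0.2516] [-1.  -0.9  0.8  0.9] bbox [ 0.4124 -0.2535] [-2.  -3.2  1.7  3.1] [420. 224. 479. 273.]
green_cap 0.85 mask [ 0.5925 -0.0053] [ -4.7 -15.    5.8  20.9] bbox [ 0.5928 -0.0066] [ -3.3 -15.6   4.1  21.6] [115.   0. 177.  29.]
green_spindle 0.72 mask [ 0.581  -0.1921] [ -0.3 -13.2   0.3  16.5] bbox [ 0.5818 -0.1913] [  0.1 -14.6  -0.1  18.3] [347.   0. 443.  72.]
[ 0.45379694 -0.10043238  0.13767888] [-3.14138934e+00 -3.02305629e-03 -5.12306679e-04] 11.1
```

drive_tool --pt "0 0 0 0 0.001 0.03 1" --pt "0 0 0 0 0 0.035 1" --pt "0 0 0 0 0 0.035 1" --pt "0 0 0 0 0 0.025 1" --pt "0 0 0 0 0 0.01 1" --pt "0 0 0 0 0 0 1" --pt "0 0 0 0 0 0 1"

```text
time: 11.93
tool_pos: [0.4534, -0.1024, 0.0028]
tcp_rot: [-3.141, -0.001, 0.001]
wrist_force: [0.2, -0.5, 0.5]
width: 0.998
grip_force: 0.0
```

drive_tool --pt "0 0 0 0 0 0 0.7" --pt "0 0 0 0 0 0 0.5" --pt "0 0 0 0 0 0 0.5" --pt "0 0 0 0 0 0 0.5" --pt "0 0 0 0 0 0 0.5"

```text
time: 12.35
tool_pos: [0.4551, -0.103, 0.0052]
tcp_rot: [3.141, 0.0, 0.006]
wrist_force: [-3.2, -0.0, 9.3]
width: 0.663
grip_force: 40.6
```

drive_tool --pt "0 0 0 0 0 -0.015 0.5" --pt "0 0 0 0 0 -0.035 0.5" --pt "0 0 0 0 0 -0.035 0.5" --pt "0 0 0 0 0 -0.035 0.5" --pt "0 0 0 0.019 -0.0343 0 0.5" --pt "0 0 0 0.019 -0.0343 0 0.5" --pt "0 0 0 0.019 -0.0343 0 0.5" --pt "0 0 0 0.019 -0.0343 0 0.5"

```text
time: 13.02
tool_pos: [0.5306, 0.036, 0.1249]
tcp_rot: [-3.142, 0.002, -0.006]
wrist_force: [0.8, -0.8, -0.7]
width: 0.657
grip_force: 42.9
```

drive_tool --pt "0 0 0 0.019 -0.0343 0 0.5" --pt "0 0 0 0.019 -0.0343 0 0.5" --pt "0 0 0 0.019 -0.0343 0 0.5" --pt "0 0 0 0.019 -0.0343 0 0.5" --pt "0 0 0 0 0 0 0.5" --pt "0 0 0 0 0 0 0.5" --pt "0 0 0 0 0 0 0.5" --pt "0 0 0 0 0 0 0.5"

```text
time: 13.68
tool_pos: [0.6045, 0.171, 0.1229]
tcp_rot: [3.141, -0.001, -0.0]
wrist_force: [1.4, -0.6, -0.7]
width: 0.665
grip_force: 42.9
```

Run:
```python
from h import *
s=status.read_state();p=read_camera("wrist");W=wristW(p,s);print(s["tool_pos"],s["tcp_rot"],s["time"])
dotpose(p,(278,287),62); held(p,s,"yellow_ring",PARTS["ring"])
```

```text
[0.60449323 0.17099481 0.12288583] [ 3.14125783e+00 -9.41375552e-04 -2.42363492e-04] 13.6833
12
dots tool xyz_top tilt rad [ 0.0002 -0.0004 -0.0154  0.0005  0.002   0.021 ] rms 6.407401290129562e-05
held yellow_ring 0.87 [437 301 480 334] tool xyz [-0.2613  0.3051  0.3112] [ 1.2 -1.3 -1.1  1.3]
```

drive_tool --pt "0 0 0 -0.0005 -0.001 0.015 0.5" --pt "0 0 0 0 0 0.02 0.5" --pt "0 0 0 0 0 0.015 0.5" --pt "0 0 0 0 0 0.01 0.5" --pt "0 0 0 0 0 0.006 0.5" --pt "0 0 0 0 0 0 0.5" --pt "0 0 0 0 0 0 0.5"

```text
time: 14.37
tool_pos: [0.6047, 0.1726, 0.0569]
tcp_rot: [-3.142, 0.001, -0.0]
wrist_force: [-0.4, -0.5, -1.6]
width: 0.658
grip_force: 43.0
```

Run:
```python
from h import *
s=status.read_state();p=read_camera("wrist");W=wristW(p,s);print(s["tool_pos"],s["wrist_force"],s["time"])
crop(p,W,(180,160,380,360),"c5",[[.6040,.1725,.07]])
```

```text
[0.6046999  0.17259679 0.0568549 ] [-0.39477773 -0.51783065 -1.62108325] 14.3667
```

View pics/c5.png

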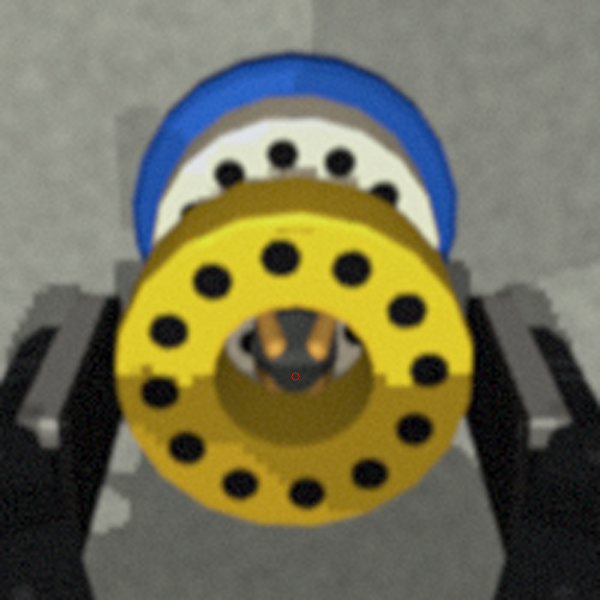

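drive_tool --pt "0 0 0 0 0 0.01 0.5" --pt "0 0 0 0 0 0.008 0.5" --pt "0 0 0 0 0 0.004 0.5" --pt "0 0 0 0 0 0.003 0.5" --pt "0 0 0 0 0 0.001 0.5" --pt "0 0 0 0 0 0 0.5" --pt "0 0 0 0 0 0 0.5"

```text
time: 15.0
tool_pos: [0.6041, 0.1729, 0.0332]
tcp_rot: [3.141, 0.0, -0.002]
wrist_force: [-9.4, -1.9, 18.4]
width: 0.659
grip_force: 44.6
```

drive_tool --pt "0 0 0 0 0 -0.001 0.8" --pt "0 0 0 0 0 0 1" --pt "0 0 0 0 0 0 1" --pt "0 0 0 0 0 0 1" --pt "0 0 0 0 0 -0.02 1" --pt "0 0 0 0 0 -0.04 1" --pt "0 0 0 0 0 -0.04 1" --pt "0 0 0 0 0 0 1"

```text
time: 15.67
tool_pos: [0.6103, 0.1744, 0.1405]
tcp_rot: [-3.138, -0.0, -0.022]
wrist_force: [1.8, 0.3, 2.2]
width: 0.993
grip_force: 0.0
```

drive_tool --pt "0 0 0 -0.0333 -0.0157 0 1" --pt "0 0 0 -0.0333 -0.0157 0 1" --pt "0 0 0 -0.0333 -0.0157 0 1" --pt "0 0 0 -0.0333 -0.0157 0 1" --pt "0 0 0 -0.0333 -0.0157 0 1" --pt "0 0 0 -0.0333 -0.0157 0 1" --pt "0 0 0 0 0 0 1" --pt "0 0 0 0 0 0 1"

```text
time: 16.33
tool_pos: [0.4031, 0.2677, 0.1311]
tcp_rot: [3.141, 0.005, -0.001]
wrist_force: [0.2, 0.2, -0.0]
width: 1.0
grip_force: 0.0
```

drive_tool --pt "0 0 0 0 0 0 1" --pt "0 0 0 0 0 0 1" --pt "0 0 0 0 0 0 1"

```text
time: 16.58
tool_pos: [0.406, 0.2668, 0.1316]
tcp_rot: [-3.142, 0.002, -0.001]
wrist_force: [-0.4, -0.2, -0.2]
width: 1.003
grip_force: 0.0
```

Run:
```python
from h import *
s,p,W=survey(["red_ring"],save="w6",k=3);print(s["tool_pos"],s["tcp_rot"],s["time"])
```

```text
red_ring 0.7 mask [0.4051 0.2673] [-1.2 -0.7  1.2  0.8] bbox [0.4049 0.2668] [-1.2  2.   1.2 -2. ] [246. 166. 310. 238.]
[0.40597173 0.26682242 0.13160873] [-3.14154642e+00  1.94859164e-03 -7.13615852e-04] 16.5833
```

drive_tool --pt "0 0 0 -0.001 -0.0005 0.03 1" --pt "0 0 0 0 0 0.035 1" --pt "0 0 0 0 0 0.035 1" --pt "0 0 0 0 0 0.02 1" --pt "0 0 0 0 0 0.007 1" --pt "0 0 0 0 0 0 1" --pt "0 0 0 0 0 0 1"

```text
time: 17.27
tool_pos: [0.4046, 0.2677, 0.005]
tcp_rot: [-3.141, 0.001, -0.0]
wrist_force: [0.7, -0.1, 0.3]
width: 0.999
grip_force: 0.0
```

drive_tool --pt "0 0 0 0 0 0 0.7" --pt "0 0 0 0 0 0 0.5" --pt "0 0 0 0 0 0 0.5" --pt "0 0 0 0 0 0 0.5" --pt "0 0 0 0 0 0 0.5"

```text
time: 17.68
tool_pos: [0.4055, 0.2686, 0.0072]
tcp_rot: [-3.14, -0.0, -0.005]
wrist_force: [-0.9, -1.2, 9.5]
width: 0.658
grip_force: 40.5
```

drive_tool --pt "0 0 0 0 0 -0.015 0.5" --pt "0 0 0 0 0 -0.035 0.5" --pt "0 0 0 0 0 -0.035 0.5" --pt "0 0 0 0 0 -0.035 0.5" --pt "0 0 0 0.009 0.035 0 0.5" --pt "0 0 0 0.009 0.035 0 0.5" --pt "0 0 0 0.009 0.035 0 0.5" --pt "0 0 0 0.009 0.035 0 0.5"

```text
time: 18.35
tool_pos: [0.4406, 0.1267, 0.1264]
tcp_rot: [-3.141, -0.003, -0.006]
wrist_force: [0.3, 0.3, -0.9]
width: 0.655
grip_force: 42.7
```

drive_tool --pt "0 0 0 0.009 0.035 0 0.5" --pt "0 0 0 0.009 0.035 0 0.5" --pt "0 0 0 0.009 0.035 0 0.5" --pt "0 0 0 0.009 0.035 0 0.5" --pt "0 0 0 0.009 0.035 0 0.5" --pt "0 0 0 0.009 0.035 0 0.5" --pt "0 0 0 0.009 0.035 0 0.5" --pt "0 0 0 0.009 0.035 0 0.5"

```text
time: 19.02
tool_pos: [0.5124, -0.1544, 0.1259]
tcp_rot: [3.141, -0.0, 0.004]
wrist_force: [0.7, 0.8, -1.0]
width: 0.651
grip_force: 42.7
```

drive_tool --pt "0 0 0 0 0 0 0.5" --pt "0 0 0 0 0 0 0.5" --pt "0 0 0 0 0 0 0.5" --pt "0 0 0 0 0 0 0.5" --pt "0 0 0 0 0 0 0.5"

```text
time: 19.43
tool_pos: [0.5114, -0.151, 0.1246]
tcp_rot: [-3.141, -0.003, 0.0]
wrist_force: [0.2, -0.1, -1.0]
width: 0.653
grip_force: 42.8
```

Run:
```python
from h import *
s,p,W=survey(["green_spindle","green_cap"],save="w7",k=1);print(s["tool_pos"],s["tcp_rot"],s["time"],s["width"])
dotpose(p,(278,287),62)
```

```text
green_cap 0.95 mask [ 0.6075 -0.0031] [-0.6 -0.4  0.7  0.5] bbox [ 0.6077 -0.0042] [ 0.   0.1 -0.  -0.1] [ 29.  55. 115. 106.]
green_spindle 0.95 mask [ 0.5942 -0.1908] [-0.  -0.4  0.   0.5] bbox [ 0.5947 -0.1921] [ 0.1 -2.1 -0.1  2.5] [284.  52. 378. 145.]
[ 0.51143805 -0.15103086  0.1246486 ] [-3.14130915e+00 -2.63369619e-03  1.21411315e-04] 19.4333 0.6534061420550792
5
dots tool xyz_top tilt rad [ 0.0322  0.0026 -0.0713  0.2251  0.4247  0.0167] rms 0.0013527011614573683
```

```bash
sed -i 's/g=cv2.cvtColor(p\["color"\],cv2.COLOR_RGB2GRAY); /g=p["color"].max(2)/' h.py
python3 - <<'E'
from h import *
s=status.read_state();p=read_camera("wrist");W=wristW(p,s)
print(s["tool_pos"]);dotpose(p,(278,287),62)
# spindle tip: brass pixels (4 pads) centroid and foot ellipse
c=p["color"].astype(int); h=cv2.cvtColor(p["color"],cv2.COLOR_RGB2HSV)
u=project(p,W,[[.5942,-.1908,.052],[.5942,-.1908,.042],[.5942,-.1908,.01]]);print(u)
m=(h[...,0]>8)&(h[...,0]<28)&(h[...,1]>90); m[150:]=0; m[:,:280]=0;m[:,380:]=0
ys,xs=np.nonzero(m); print(len(xs),xs.min(),xs.max(),ys.min(),ys.max(),xs.mean(),ys.mean())
E
```

```text
[ 0.51166546 -0.15130822  0.12463275]
12
dots tool xyz_top tilt rad [ 0.0015 -0.0005 -0.0137 -0.0008  0.0041  0.021 ] rms 6.309778957225856e-05
[[339.14111051 101.63846449]
 [336.39362619 101.7745815 ]
 [329.04297995 102.13875026]]
197 324 347 91 112 334.6954314720812 101.89340101522842
```

drive_tool --pt "0 0 0 0.027 0.0133 0 0.5" --pt "0 0 0 0.027 0.0133 0 0.5" --pt "0 0 0 0.0267 0.0133 0 0.5" --pt "0 0 0 0 0 0.02 0.5" --pt "0 0 0 0 0 0.02 0.5" --pt "0 0 0 0 0 0 0.5" --pt "0 0 0 0 0 0 0.5" --pt "0 0 0 0 0 0 0.5"

```text
time: 20.3
tool_pos: [0.5925, -0.192, 0.0851]
tcp_rot: [3.142, 0.001, 0.0]
wrist_force: [-0.1, -0.8, -1.1]
width: 0.655
grip_force: 42.8
```

Go down so the tip enters the hole, then check.

drive_tool --pt "0 0 0 0 -0.0007 0.015 0.5" --pt "0 0 0 0 0 0.015 0.5" --pt "0 0 0 0 0 0.012 0.5" --pt "0 0 0 0 0 0 0.5" --pt "0 0 0 0 0 0 0.5" --pt "0 0 0 0 0 0 0.5"

```text
time: 20.8
tool_pos: [0.5932, -0.1918, 0.0436]
tcp_rot: [3.141, 0.0, 0.002]
wrist_force: [0.2, -0.5, -0.1]
width: 0.657
grip_force: 42.8
```

Run:
```python
from h import *
s=status.read_state();p=read_camera("wrist");W=wristW(p,s);print(s["tool_pos"],s["wrist_force"],s["time"])
crop(p,W,(180,160,380,360),"c6",[[.5942,-.1908,.052]])
```

```text
[ 0.59315533 -0.19175802  0.04364453] [ 0.23533239 -0.46970726 -0.07342965] 20.8
```

View pics/c6.png

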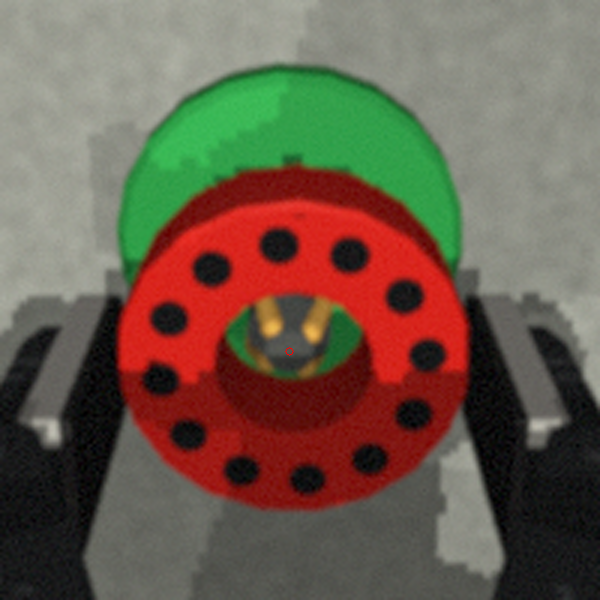

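drive_tool --pt "0 0 0 0 0 0.01 0.5" --pt "0 0 0 0 0 0.009 0.5" --pt "0 0 0 0 0 0.004 0.5" --pt "0 0 0 0 0 0.003 0.5" --pt "0 0 0 0 0 0 0.5" --pt "0 0 0 0 0 0 0.5"

```text
time: 21.35
tool_pos: [0.5915, -0.1912, 0.0173]
tcp_rot: [-3.141, 0.0, 0.004]
wrist_force: [-4.9, 1.8, 10.3]
width: 0.657
grip_force: 43.8
```

drive_tool --pt "0 0 0 0 0 -0.001 0.8" --pt "0 0 0 0 0 0 1" --pt "0 0 0 0 0 0 1" --pt "0 0 0 0 0 0 1" --pt "0 0 0 0 0 -0.02 1" --pt "0 0 0 0 0 -0.04 1" --pt "0 0 0 0 0 -0.04 1" --pt "0 0 0 0 0 -0.02 1"

```text
time: 22.02
tool_pos: [0.5948, -0.1924, 0.1423]
tcp_rot: [3.14, 0.0, 0.009]
wrist_force: [1.9, -0.4, 0.7]
width: 1.003
grip_force: 0.0
```

drive_tool --pt "0 0 0 -0.0296 0.01 0 1" --pt "0 0 0 -0.0296 0.01 0 1" --pt "0 0 0 -0.0296 0.01 0 1" --pt "0 0 0 -0.0296 0.01 0 1" --pt "0 0 0 -0.0296 0.01 0 1" --pt "0 0 0 -0.0296 0.01 0 1" --pt "0 0 0 0 0 0 1" --pt "0 0 0 0 0 0 1"

```text
time: 22.68
tool_pos: [0.4136, -0.2519, 0.1373]
tcp_rot: [-3.141, 0.004, -0.0]
wrist_force: [0.8, -0.1, 0.7]
width: 1.001
grip_force: 0.0
```

drive_tool --pt "0 0 0 0 0 0 1" --pt "0 0 0 0 0 0 1" --pt "0 0 0 0 0 0 1"

```text
time: 22.93
tool_pos: [0.416, -0.2514, 0.1377]
tcp_rot: [3.142, 0.002, 0.001]
wrist_force: [-0.7, -1.2, -0.8]
width: 0.997
grip_force: 0.0
```

Run:
```python
from h import *
s,p,W=survey(["blue_cap"],save="w8",k=3);print(s["tool_pos"],s["tcp_rot"],s["time"])
```

```text
blue_cap 0.85 mask [ 0.4134 -0.2527] [-0.3 -0.2  0.3  0.2] bbox [ 0.4118 -0.2536] [-0.6 -1.   0.6  0.9] [261. 184. 300. 233.]
[ 0.41599259 -0.25141595  0.13766953] [3.14150971e+00 1.75692352e-03 7.57758528e-04] 22.9333
```

drive_tool --pt "0 0 0 -0.0025 0.001 0.03 1" --pt "0 0 0 0 0 0.035 1" --pt "0 0 0 0 0 0.025 1" --pt "0 0 0 0 0 0.0165 1" --pt "0 0 0 0 0 0 1" --pt "0 0 0 0 0 0 1" --force 40

```text
time: 23.53
tool_pos: [0.4119, -0.2518, 0.0301]
tcp_rot: [-3.14, -0.001, 0.004]
wrist_force: [0.2, 0.6, 1.0]
width: 1.0
grip_force: 0.0
```

drive_tool --pt "0 0 0 0 0 0 0.7" --pt "0 0 0 0 0 0 0.5" --pt "0 0 0 0 0 0 0.35" --pt "0 0 0 0 0 0 0.1" --pt "0 0 0 0 0 0 0.1" --pt "0 0 0 0 0 0 0.1" --pt "0 0 0 0 0 0 0.1" --pt "0 0 0 0 0 0 0.1"

```text
time: 24.2
tool_pos: [0.4131, -0.253, 0.0321]
tcp_rot: [3.141, -0.0, 0.002]
wrist_force: [-1.0, 1.5, 5.5]
width: 0.288
grip_force: 39.2
```

drive_tool --pt "0 0 0 0 0 -0.015 0.1" --pt "0 0 0 0 0 -0.035 0.1" --pt "0 0 0 0 0 -0.035 0.1" --pt "0 0 0 0 0 -0.035 0.1" --pt "0 0 0 0.0147 -0.0327 -0.01 0.1" --pt "0 0 0 0.0147 -0.0327 0 0.1" --pt "0 0 0 0.0147 -0.0327 0 0.1" --pt "0 0 0 0.0147 -0.0327 0 0.1" --force 80

```text
time: 24.87
tool_pos: [0.4716, -0.1207, 0.1617]
tcp_rot: [3.141, -0.002, 0.002]
wrist_force: [1.0, -0.6, -1.4]
width: 0.267
grip_force: 78.7
```

drive_tool --pt "0 0 0 0.0147 -0.0327 0 0.1" --pt "0 0 0 0.0147 -0.0327 0 0.1" --pt "0 0 0 0.0147 -0.0327 0 0.1" --pt "0 0 0 0.0147 -0.0327 0 0.1" --pt "0 0 0 0.0147 -0.0327 0 0.1" --pt "0 0 0 0.0147 -0.0327 0 0.1" --pt "0 0 0 0.0147 -0.0327 0 0.1" --pt "0 0 0 0.0147 -0.0327 0 0.1"

```text
time: 25.53
tool_pos: [0.5888, 0.1415, 0.1606]
tcp_rot: [3.141, 0.0, -0.001]
wrist_force: [0.7, -0.7, -0.9]
width: 0.27
grip_force: 78.7
```

drive_tool --pt "0 0 0 0.0147 -0.0327 0 0.1" --pt "0 0 0 0 0 0 0.1" --pt "0 0 0 0 0 0 0.1" --pt "0 0 0 0 0 0 0.1" --pt "0 0 0 0 0 0 0.1" --pt "0 0 0 0 0 0 0.1"

```text
time: 26.03
tool_pos: [0.6028, 0.1712, 0.1608]
tcp_rot: [3.141, -0.002, -0.001]
wrist_force: [-0.2, 0.4, -0.2]
width: 0.272
grip_force: 78.8
```

Run:
```python
from h import *
from scipy.optimize import least_squares
s=status.read_state();p=read_camera("wrist");W=wristW(p,s);print(s["tool_pos"],s["tcp_rot"],s["time"],s["width"])
for m in masks_of(p,"blue_cap")[:2]: print(m["score"],m["bbox"])
top=project(p,p["mount"],[[0,0,-.018],[0,0,.007],[0,0,.032]]);print(top)
c=p["color"][140:340,180:380,::-1]; a=cv2.resize(c,None,fx=3,fy=3,interpolation=cv2.INTER_CUBIC)
for r,z in((.013,-.018),(.017,.007),(.017,.032)):
    u=(project(p,p["mount"],sil([(r,z)],(0,0)))-[180,140])*3; cv2.polylines(a,[u.astype(np.int32)],True,(0,0,255),1)
cv2.imwrite("pics/c7.png",a)
```

```text
[0.60284953 0.171198   0.16083298] [ 3.14118077e+00 -2.17677471e-03 -1.12388354e-03] 26.0333 0.2723685504155036
0.97 [246.6, 218.4, 310.4, 310.8]
[[278.44689878 290.072673  ]
 [278.31634099 263.70957921]
 [278.21829108 243.91069115]]
```

View pics/c7.png

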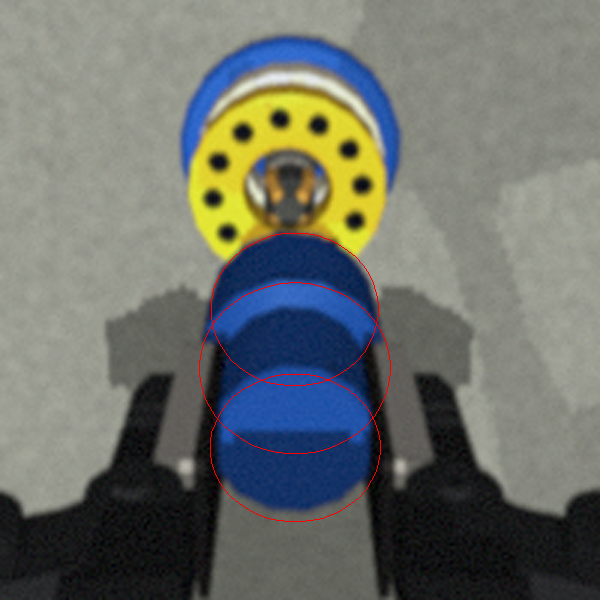

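drive_tool --pt "0 0 0 0.0012 -0.0013 0.015 0.1" --pt "0 0 0 0 0 0.02 0.1" --pt "0 0 0 0 0 0.014 0.1" --pt "0 0 0 0 0 0.006 0.1" --pt "0 0 0 0 0 0 0.1" --pt "0 0 0 0 0 0 0.1" --pt "0 0 0 0 0 0 0.1" --pt "0 0 0 0 0 0 0.1"

```text
time: 26.8
tool_pos: [0.6057, 0.1741, 0.1074]
tcp_rot: [-3.141, -0.0, -0.004]
wrist_force: [0.3, -0.5, -2.0]
width: 0.271
grip_force: 78.8
```

Run:
```python
from h import *
print(status.read_state()["tool_pos"])
for n in("side","top"):
    p=read_camera(n)
    for o in("blue_cap","blue_spindle"):
        for m in masks_of(p,o)[:2]:print(n,o,round(m["score"],2),m["bbox"])
    if n=="side":
        u=project(p,None,[[.6045,.1725,.07]])[0];print(u); l,t=int(u[0])-60,int(u[1])-50
        crop(p,None,(l,t,l+120,t+100),"c8",[[.6045,.1725,.07],[.6045,.1725,.0]],5)
```

```text
[0.60565757 0.1740611  0.10740669]
side blue_cap 0.83 [216.2, 221.8, 237.5, 247.4]
side blue_spindle 0.8 [213.6, 246.0, 251.2, 283.0]
[230.9312816  243.77657635]
top blue_cap 0.48 [174.8, 179.8, 190.5, 189.8]
top blue_cap 0.22 [375.7, 176.3, 405.4, 206.0]
top blue_spindle 0.73 [183.9, 173.0, 212.3, 204.1]
```

View pics/c8.png

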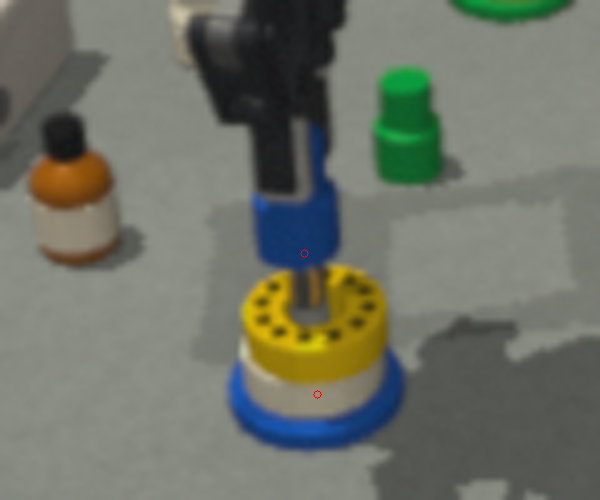

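drive_tool --pt "0 0 0 -0.0019 0.0016 0 0.1" --pt "0 0 0 0 0 0 0.1" --pt "0 0 0 0 0 0 0.1" --pt "0 0 0 0 0 0 0.1"

```text
time: 27.43
tool_pos: [0.6027, 0.1722, 0.106]
tcp_rot: [-3.142, 0.0, 0.0]
wrist_force: [0.3, -0.0, -0.6]
width: 0.267
grip_force: 78.8
```

Run:
```python
from h import *
s=status.read_state();print(s["tool_pos"])
p=read_camera("side")
m=masks_of(p,"blue_cap")[0]["mask"]; ys,xs=np.nonzero(m);print(xs.min(),xs.max()+1,ys.max()+1)
z0=s["tool_pos"][2]-.032
for x in(.6025,.6045,.6065):
    u=project(p,None,sil([(.017,z0),(.017,z0+.025)],(x,.1725)));print(x,u.min(0),u.max(0))
# spindle column just below the cap
c=p["color"]; 
for r in(249,251): print([tuple(v) for v in c[r,222:242].tolist()])
print(project(p,None,[[.6045,.1725,.06],[.6045,.1725,.055]]))
```

```text
[0.60265351 0.17221755 0.10601374]
222 240 247
0.6025 [221.98801096 226.75098166] [240.43920803 247.22872305]
0.6045 [220.99139968 226.66629231] [239.45137826 247.13290825]
0.6065 [219.9956881  226.58167791] [238.46442509 247.03718011]
[(177, 151, 64), (158, 133, 42), (140, 117, 21), (153, 126, 10), (182, 149, 10), (160, 127, 10), (108, 85, 37), (69, 61, 47), (51, 52, 48), (66, 59, 45), (110, 84, 39), (106, 81, 37), (81, 66, 38), (102, 83, 14), (143, 117, 10), (155, 127, 10), (125, 102, 10), (87, 72, 10), (86, 70, 10), (132, 108, 10)]
[(207, 168, 10), (175, 142, 10), (156, 128, 10), (179, 145, 10), (202, 164, 10), (168, 134, 10), (112, 89, 38), (71, 62, 47), (52, 53, 49), (62, 57, 49), (107, 82, 41), (115, 87, 37), (87, 70, 37), (107, 90, 24), (132, 109, 10), (135, 111, 10), (131, 107, 10), (125, 102, 10), (123, 101, 10), (102, 85, 10)]
[[231.29883209 247.94016296]
 [231.48088077 250.0023978 ]]
```

drive_tool --pt "0 0 0 0.0012 0 0.002 0.1" --pt "0 0 0 0 0 0.004 0.1" --pt "0 0 0 0 0 0.004 0.1" --pt "0 0 0 0 0 0.003 0.1" --pt "0 0 0 0 0 0.002 0.1" --pt "0 0 0 0 0 0 0.1" --pt "0 0 0 0 0 0 0.1" --force 100

```text
time: 28.12
tool_pos: [0.6044, 0.1721, 0.0913]
tcp_rot: [3.141, 0.0, 0.001]
wrist_force: [1.2, -1.6, 2.7]
width: 0.263
grip_force: 99.3
```

drive_tool --pt "0 0 0 0 0 0.002 0.1" --pt "0 0 0 0 0 0.002 0.1" --pt "0 0 0 0 0 0.002 0.1" --pt "0 0 0 0 0 0.0015 0.1" --pt "0 0 0 0 0 0 0.1" --pt "0 0 0 0 0 0 0.1"

```text
time: 28.62
tool_pos: [0.6045, 0.1722, 0.0845]
tcp_rot: [3.142, 0.0, 0.002]
wrist_force: [-0.5, -1.9, 5.7]
width: 0.267
grip_force: 99.4
```

drive_tool --pt "0 0 0 0 0 0.0015 0.1" --pt "0 0 0 0 0 0.0015 0.1" --pt "0 0 0 0 0 0.0015 0.1" --pt "0 0 0 0 0 0.001 0.1" --pt "0 0 0 0 0 0 0.1" --pt "0 0 0 0 0 0 0.1"

```text
time: 29.12
tool_pos: [0.6048, 0.1722, 0.0802]
tcp_rot: [-3.142, -0.0, -0.003]
wrist_force: [-3.1, -1.9, 11.2]
width: 0.264
grip_force: 100.1
```

drive_tool --pt "0 0 0 0 0 0.001 0.1" --pt "0 0 0 0 0 0.001 0.1" --pt "0 0 0 0 0 0 0.1" --pt "0 0 0 0 0 0 0.1"

```text
time: 29.45
tool_pos: [0.605, 0.1723, 0.0801]
tcp_rot: [-3.142, -0.0, -0.003]
wrist_force: [-6.7, -3.2, 20.7]
width: 0.264
grip_force: 101.2
```

drive_tool --pt "0 0 0 0 0 -0.002 0.1" --pt "0 0 0 0 0 0 0.5" --pt "0 0 0 0 0 0 1" --pt "0 0 0 0 0 0 1" --pt "0 0 0 0 0 0 1" --pt "0 0 0 0 0 0 1" --pt "0 0 0 0 0 -0.03 1" --pt "0 0 0 0 0 -0.035 1" --force 40

```text
time: 30.12
tool_pos: [0.6005, 0.1715, 0.1391]
tcp_rot: [3.139, 0.0, -0.014]
wrist_force: [0.9, 0.0, -0.1]
width: 0.999
grip_force: 0.0
```

drive_tool --pt "0 0 0 -0.002 0.035 0 1" --pt "0 0 0 0 0.035 0 1" --pt "0 0 0 0 0.035 0 1" --pt "0 0 0 0 0.035 0 1" --pt "0 0 0 0 0.035 0 1" --pt "0 0 0 0 0 0 1" --pt "0 0 0 0 0 0 1" --pt "0 0 0 0 0 0 1"

```text
time: 30.78
tool_pos: [0.6018, -0.0027, 0.1427]
tcp_rot: [-3.141, 0.002, 0.001]
wrist_force: [-0.1, 0.7, 1.2]
width: 0.999
grip_force: 0.0
```

drive_tool --pt "0 0 0 0 0 0 1" --pt "0 0 0 0 0 0 1" --pt "0 0 0 0 0 0 1"

```text
time: 31.03
tool_pos: [0.6019, -0.0015, 0.1429]
tcp_rot: [-3.141, -0.003, 0.0]
wrist_force: [0.8, -0.5, 0.1]
width: 1.0
grip_force: 0.0
```

Run:
```python
from h import *
s,p,W=survey(["green_cap"],save="w9",k=2);print(s["tool_pos"],s["tcp_rot"],s["time"])
p=read_camera("side")
m=masks_of(p,"blue_cap")[0];print(m["score"],m["bbox"])
for z in(.048,.056):
    u=project(p,None,sil([(r,h+z) for r,h in PARTS["cap"]],(.6045,.1725)));print(u.min(0),u.max(0))
```

```text
green_cap 0.71 mask [ 0.6085 -0.0023] [ 0.3 -1.2 -0.3  1.1] bbox [ 0.6093 -0.0026] [-0.9 -1.9  0.9  1.8] [261. 171. 298. 216.]
[ 0.60193774 -0.00148111  0.1429239 ] [-3.14142804e+00 -2.84841453e-03  3.01062179e-04] 31.0333
0.93 [218.6, 227.4, 243.4, 256.6]
[222.12058418 228.19905966] [240.26217382 258.02949866]
[221.77731405 224.7388462 ] [240.01564517 254.71701959]
```

drive_tool --pt "0 0 0 0.006 0.001 0.03 1" --pt "0 0 0 0 0 0.035 1" --pt "0 0 0 0 0 0.03 1" --pt "0 0 0 0 0 0.016 1" --pt "0 0 0 0 0 0 1" --pt "0 0 0 0 0 0 1" --pt "0 0 0 0 0 0 1"

```text
time: 31.82
tool_pos: [0.6093, -0.0037, 0.0334]
tcp_rot: [3.141, 0.0, 0.004]
wrist_force: [0.1, 0.1, 0.1]
width: 1.005
grip_force: 0.0
```

drive_tool --pt "0 0 0 0 0 0 0.7" --pt "0 0 0 0 0 0 0.5" --pt "0 0 0 0 0 0 0.35" --pt "0 0 0 0 0 0 0.1" --pt "0 0 0 0 0 0 0.1" --pt "0 0 0 0 0 0 0.1" --pt "0 0 0 0 0 0 0.1" --pt "0 0 0 0 0 0 0.1"

```text
time: 32.48
tool_pos: [0.6085, -0.0037, 0.0328]
tcp_rot: [-3.142, -0.0, -0.002]
wrist_force: [-1.2, 1.1, 4.5]
width: 0.283
grip_force: 39.2
```

drive_tool --pt "0 0 0 0 0 -0.015 0.1" --pt "0 0 0 0 0 -0.035 0.1" --pt "0 0 0 0 0 -0.035 0.1" --pt "0 0 0 -0.002 0.031 -0.015 0.1" --pt "0 0 0 -0.003 0.032 0 0.1" --pt "0 0 0 -0.003 0.032 0 0.1" --pt "0 0 0 -0.003 0.032 0 0.1" --pt "0 0 0 -0.003 0.032 0 0.1" --force 80

```text
time: 33.15
tool_pos: [0.5932, -0.164, 0.1316]
tcp_rot: [-3.141, -0.001, 0.001]
wrist_force: [-0.1, -0.2, -0.5]
width: 0.269
grip_force: 78.6
```

drive_tool --pt "0 0 0 0 0.028 0 0.1" --pt "0 0 0 0 0 0.02 0.1" --pt "0 0 0 0 0 0.02 0.1" --pt "0 0 0 0 0 0.005 0.1" --pt "0 0 0 0 0 0 0.1" --pt "0 0 0 0 0 0 0.1" --pt "0 0 0 0 0 0 0.1" --pt "0 0 0 0 0 0 0.1" --force 100

```text
time: 33.82
tool_pos: [0.5946, -0.1905, 0.088]
tcp_rot: [3.141, 0.001, 0.002]
wrist_force: [0.8, -0.1, -0.9]
width: 0.259
grip_force: 99.0
```

```bash
cat > chk.py <<'E'
from h import *
s=status.read_state();print(s["tool_pos"],s["wrist_force"])
p=read_camera("side")
m=masks_of(p,"green_cap")[0]; ys,xs=np.nonzero(m["mask"]);print(m["score"],xs.min(),xs.max()+1,ys.min(),ys.max()+1)
z0=s["tool_pos"][2]-.0328
for x in(.5925,.5945,.5965):
    u=project(p,None,sil([(.017,z0),(.017,z0+.025)],(x,-.191)));print(x,u.min(0),u.max(0))
u=project(p,None,[[.5943,-.191,.052],[.5943,-.191,.03]]);print(u)
l,t=int(u[0][0])-50,int(u[0][1])-40
crop(p,None,(l,t,l+100,t+75),"c9",[[.5943,-.191,.052],[.5943,-.191,.03]],7)
w=read_camera("wrist")
E
python3 chk.py
```

```text
[ 0.59458466 -0.19047122  0.08798271] [ 0.81940531 -0.13472379 -0.89537841]Traceback (most recent call last):
  File "chk.py", line 4, in <module>
    m=masks_of(p,"green_cap")[0]; ys,xs=np.nonzero(m["mask"]);print(m["score"],xs.min(),xs.max()+1,ys.min(),ys.max()+1)
      ~~~~~~~~~~~~~~~~~~~~~~~^^^
IndexError: list index out of range
```

Run:
```python
from h import *
s=status.read_state();print(s["tool_pos"])
p=read_camera("side"); c=p["color"]
z0=s["tool_pos"][2]-.0328
u=project(p,None,sil([(.017,z0),(.017,z0+.025)],(.5945,-.191)));print("pred cap",u.min(0),u.max(0))
print("spindle",project(p,None,[[.5943,-.191,.052],[.5943,-.191,.03]]))
h=cv2.cvtColor(c,cv2.COLOR_RGB2HSV); g=(h[...,0]>45)&(h[...,0]<85)&(h[...,1]>100)
for r in range(164,198,2): 
    xs=np.nonzero(g[r,240:300])[0]+240; print(r,"".join("#" if v else "." for v in g[r,250:295]))
q=read_camera("wrist")
top=project(q,q["mount"],[[0,0,-.0172]])[0]; gg=cv2.cvtColor(q["color"],cv2.COLOR_RGB2HSV); k=(gg[...,0]>45)&(gg[...,0]<85)&(gg[...,1]>100)
k[:, :200]=0;k[:,360:]=0
for r in range(200,312,8): xs=np.nonzero(k[r])[0]; print(r,(xs.min(),xs.max()) if len(xs) else None)
```

```text
[ 0.5945631  -0.19053289  0.08792921]
pred cap [264.7914602 162.7433643] [277.41884656 176.25695032]
spindle [[271.33519199 174.64920668]
 [271.51306217 181.84259835]]
164 ........................##...................
166 ................###########..................
168 ................###########..................
170 ................###########..................
172 ................###########..................
174 ................###########..................
176 .....................#.......................
178 .............................................
180 .............................................
182 .............................................
184 .............................................
186 ...........#.................................
188 ..........###................................
190 ..........####..................###..........
192 ..........#######............#####...........
194 ...........######################............
196 ................############.................
200 (np.int64(235), np.int64(321))
208 (np.int64(233), np.int64(324))
216 (np.int64(232), np.int64(324))
224 (np.int64(233), np.int64(323))
232 (np.int64(235), np.int64(321))
240 (np.int64(251), np.int64(302))
248 (np.int64(249), np.int64(304))
256 (np.int64(254), np.int64(301))
264 (np.int64(254), np.int64(300))
272 (np.int64(253), np.int64(301))
280 (np.int64(252), np.int64(303))
288 (np.int64(252), np.int64(302))
296 (np.int64(252), np.int64(302))
304 (np.int64(258), np.int64(304))
```

drive_tool --pt "0 0 0 0 0.0003 0.003 0.1" --pt "0 0 0 0 0 0.003 0.1" --pt "0 0 0 0 0 0.003 0.1" --pt "0 0 0 0 0 0.003 0.1" --pt "0 0 0 0 0 0.002 0.1" --pt "0 0 0 0 0 0 0.1" --pt "0 0 0 0 0 0 0.1"

```text
time: 34.6
tool_pos: [0.5948, -0.1916, 0.0736]
tcp_rot: [3.141, -0.0, 0.003]
wrist_force: [1.6, -1.6, 2.3]
width: 0.261
grip_force: 99.3
```

drive_tool --pt "0 0 0 0 0 0.002 0.1" --pt "0 0 0 0 0 0.002 0.1" --pt "0 0 0 0 0 0.002 0.1" --pt "0 0 0 0 0 0.0015 0.1" --pt "0 0 0 0 0 0 0.1" --pt "0 0 0 0 0 0 0.1"

```text
time: 35.1
tool_pos: [0.595, -0.1915, 0.0667]
tcp_rot: [3.141, -0.0, 0.003]
wrist_force: [0.5, -1.0, 5.9]
width: 0.262
grip_force: 99.5
```

drive_tool --pt "0 0 0 0 0 0.0015 0.1" --pt "0 0 0 0 0 0.001 0.1" --pt "0 0 0 0 0 0.001 0.1" --pt "0 0 0 0 0 0 0.1" --pt "0 0 0 0 0 0 0.1"

```text
time: 35.52
tool_pos: [0.5951, -0.1914, 0.0634]
tcp_rot: [3.141, 0.0, 0.004]
wrist_force: [0.6, -0.9, 6.1]
width: 0.264
grip_force: 99.6
```

drive_tool --pt "0 0 0 0 0 0.001 0.1" --pt "0 0 0 0 0 0.001 0.1" --pt "0 0 0 0 0 0.001 0.1" --pt "0 0 0 0 0 0.001 0.1" --pt "0 0 0 0 0 0 0.1" --pt "0 0 0 0 0 0 0.1"

```text
time: 36.02
tool_pos: [0.5955, -0.1915, 0.0626]
tcp_rot: [3.141, 0.0, 0.004]
wrist_force: [-5.6, 1.4, 23.1]
width: 0.264
grip_force: 101.4
```

Home (force rises, height stalls). Release, retreat and inspect.

drive_tool --pt "0 0 0 0 0 -0.003 0.1" --pt "0 0 0 0 0 0 0.5" --pt "0 0 0 0 0 0 1" --pt "0 0 0 0 0 0 1" --pt "0 0 0 0 0 0 1" --pt "0 0 0 0 0 0 1" --pt "0 0 0 0 0 -0.03 1" --pt "0 0 0 0 0 -0.035 1"

```text
time: 36.68
tool_pos: [0.5905, -0.1897, 0.1221]
tcp_rot: [-3.138, -0.0, 0.014]
wrist_force: [0.2, -0.5, 0.4]
width: 1.0
grip_force: 0.0
```

drive_tool --pt "0 0 0 0 0 -0.035 1" --pt "0 0 0 -0.03 -0.03 -0.035 1" --pt "0 0 0 -0.03 -0.03 0 1" --pt "0 0 0 -0.03 -0.03 0 1" --pt "0 0 0 -0.03 -0.03 0 1" --pt "0 0 0 0 -0.03 0 1" --pt "0 0 0 0 0 0 1" --pt "0 0 0 0 0 0 1"

```text
time: 37.35
tool_pos: [0.4825, -0.0488, 0.1876]
tcp_rot: [3.141, 0.005, 0.001]
wrist_force: [0.2, 0.0, 0.0]
width: 0.999
grip_force: 0.0
```

drive_tool --pt "0 0 0 0 0 0 1" --pt "0 0 0 0 0 0 1" --pt "0 0 0 0 0 0 1" --pt "0 0 0 0 0 0 1"

```text
time: 37.68
tool_pos: [0.4832, -0.0508, 0.1874]
tcp_rot: [3.142, -0.002, -0.001]
wrist_force: [-0.5, -0.1, -0.5]
width: 0.999
grip_force: 0.0
```

Run:
```python
from h import *
p=read_camera("side"); a=[]
for P in([.6045,.1725,.03],[.5943,-.191,.03]):
    u=project(p,None,[P])[0].astype(int); a.append(cv2.resize(p["color"][u[1]-40:u[1]+30,u[0]-35:u[0]+35,::-1],(390,390),interpolation=cv2.INTER_CUBIC))
cv2.imwrite("pics/fin.png",np.hstack(a))
for o,x,zs in(("blue_cap",(.6045,.1725),(.048,.056)),("green_cap",(.5945,-.191),(.03,.038))):
    for m in masks_of(p,o)[:2]: print(o,round(m["score"],2),m["bbox"])
    for z in zs:
        u=project(p,None,sil([(r,h+z) for r,h in PARTS["cap"]],x));print(z,u.min(0).round(1),u.max(0).round(1))
s=status.read_state();q=read_camera("wrist");W=wristW(q,s);print(s["tool_pos"])
for o,x,zs in(("blue_cap",(.6045,.1725),(.048,.056)),("green_cap",(.5945,-.191),(.03,.038))):
    for m in masks_of(q,o)[:2]: print(o,round(m["score"],2),m["bbox"])
    for z in zs:
        u=project(q,W,sil([(r,h+z) for r,h in PARTS["cap"]],x));print(z,u.min(0).round(1),u.max(0).round(1))
```

```text
blue_cap 0.76 [219.2, 227.2, 239.1, 256.9]
blue_cap 0.53 [261.7, 189.0, 282.0, 194.6]
0.048 [222.1 228.2] [240.3 258. ]
0.056 [221.8 224.7] [240.  254.7]
green_cap 0.49 [265.0, 162.5, 280.1, 180.7]
0.03 [265.1 163.4] [277.6 184.6]
0.038 [265.  160.7] [277.5 181.9]
[ 0.48299076 -0.05050872  0.18737698]
blue_cap 0.7 [3.3, 28.2, 25.9, 73.1]
0.048 [-79.7  17.4] [25.4 74.5]
0.056 [-93.4  14.1] [17.7 73.6]
green_cap 0.74 [418.3, 40.4, 489.7, 86.9]
0.03 [418.4  39.6] [489.8  88. ]
0.038 [422.4  37.3] [497.1  87.6]
```

View pics/fin.png

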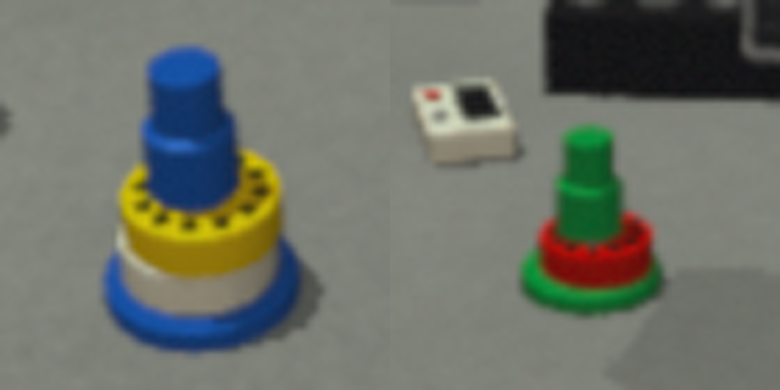

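Both stacks are seated with caps home: the green cap's wrist bounding box matches the 0.030 m height, and the blue cap's right edge matches 0.048 m.

```bash
python3 -c "
from workcell import workorder; print(workorder.finish_job())"
```

```text
the job is handed in; nothing more can be done
None
```

Both spindles are loaded and the job is handed in at about 38 s: white then yellow on blue, red on green. Both caps are pressed home, and the gripper is open and clear. The last side view shows both stacks upright, but the hand-in returned no verdict, and I did not re-measure the pot and bottle at the end.

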